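Take a peak-hold groove depth reading

ROBOT

A 6-joint arm with a two-finger parallel gripper is mounted at the origin on a cart in front of the work surface, level with it; the furniture and walls round the work are solid. World frame = base frame: x ahead of the robot, y to its left, z up, the work surface at z = 0. Lengths are in m, angles in rad, forces in N, time in s.
With the tool pointing down it reaches from about 0.35 to 0.725 m from the base axis. Payload 4.3 kg.
Tool frame: the origin (TCP) lies on the centre line of the jaws, within the pads' length; the fingertips stand 22 mm ahead of it and the grasp point (between the pads) lies 3 mm ahead of it; z points along the fingers, y is the line along which they close (so a half turn about z gives the same grasp; the last joint's range is limited). The gripper opens to 85 mm and grips with 20 to 120 N. Pads are 22 mm wide; open, the fingers measure 114 mm over their backs; the gripper's body (76 mm by 85 mm) begins 54 mm behind the grasp point. The pads swing forward as they close: fully open they stand 13 mm farther back than shut.
Start: joints at [1.082, 0.377, 0.081, 1.274, 0, 1.46], TCP at [0.213, 0.534, 0.253] pointing down, gripper open.
Joint ranges: [-2.72, 2.72], [-0.84, 1.66], [-1.02, 1.22], [-1.77, 2.12], [-1.37, 1.28], [-3.14, 3.14]. Speed limits (rad/s): [2.57, 2.57, 3.14, 3.14, 3.14, 3.14].

INTERFACE

Orientations are given as a rotation vector (axis times angle).
In Python, from plant import robot, readout, optics, workorder gives the robot as it stands. Calls block until the motion is done:
- robot.reach(position, orientation): joint-space move of the TCP to a pose.
- robot.move_linear(position, attitude=None, max_speed=0.15): straight line of the TCP; attitude=None keeps the orientation; max_speed is the mean speed in m/s.
- robot.set_joints(angles): joint-space move.
- robot.grip(opening, newtons=None): opening from 0.0 (shut) to 1.0 (fully open); newtons is the grip in N (None keeps the last); returns when the fingers have stopped.
- robot.pause(seconds).
- robot.solve_ik(position, orientation): joint angles nearest the present ones, or None.
- readout.sense(): the state.
- optics.grab_frame(name): name is "side" or "top"; returns a dict with "img" (384x512x3 uint8, blue, green, red), "fx", "fy", "cx", "cy" (pixels), "R" (3x3) and "t" (3): a world point X has camera coordinates R X + t. Camera axes: x right, y down, z forward; pixel columns grow to the right and rows downward; lengths in m; the calibration is good to about 2 mm. A picture is of the moment at which its call begins. There is no depth.
A pose or a line that the arm cannot do raises robot.IKError and nothing moves.
- workorder.job_done(): hands the job in; it is judged then, once.
The state is a dict: "time": time; "joint_positions": joint angles; "dq": joint speeds; "joint_efforts": joint torques, N m; "tool_pos": TCP position; "orientation": TCP orientation; "force": force on the tool from outside, world axes, zero at the start; "moment": the same for the moment, N m; "gripper_width": opening from 0.0 (shut) to 1.0 (fully open); "grip_force": force on a finger pad.
Only numpy, scipy, OpenCV 4.12 (cv2) and the standard library are available. Lean on these libraries where they do the work, as an engineer would, in place of code of your own. Each camera call takes 0.05 s, during which the arm holds its last target. There are 200 camera calls.

TASK

Get the groove depth of the aluminium test bar onto the readout: slide the bar along the gauge table until it is home against the end stop, and turn the readout's pointer knob to the triangle mark (peak hold). Only then press the gauge's cap down until its foot sits flat on the bar with the probe in the groove, keep it down for about a second, and let it spring fully back up. Leave the bar home, the knob on the triangle and the weight, stopwatch and tin beside the work where they are.

Things in the scene. Friction and masses are not known exactly. Their poses are not given: they have to be found in the camera images.
- gauge: Depth gauge stand, fixed: grey base 250 x 120 mm (x -130 to +120), on it a steel table 58 mm wide, its top 22 mm above the bench. Origin on the bench under the table's centre line; x runs along the table, away from the robot at yaw 0, y left, z up. Two rails (x -26 to +69, 9 mm above the table) guide the bar with under 2 mm play. Everything above the table in front of x +10 is open.
- stop_face (a point): Centre line of the end stop's face, a steel block at the far end of the table, 16 mm tall, at x +62 mm in the gauge's frame, 34 mm above the bench. Behind it, at gauge x +98, stands a column 166 mm tall, whose arm (z 111 to 141 mm) holds the vertical spindle's sleeve (33 mm diameter, from z 96 up) over gauge x +30, y 0.
- test_bar: Loose aluminium bar on the gauge table, 140 (x) x 50 (y) x 24 (z) mm, about 0.4 kg. Origin at the centre of its underside; its x axis runs along the table. A groove 14 mm wide (along x) and 8 mm deep crosses its top, centred 38 mm from the origin towards +x (32 mm from the far end). It starts 15 to 45 mm short of the end stop.
- bar_end (a point): Centre of the bar's far (+x) end face, 12 mm above its underside. Home: this face against the end stop (point stop_face), that is at x +62 mm in the gauge's frame; the groove is then under the probe.
- bar_front (a point): Centre of the bar's near (-x) end face, the face to push, 12 mm above the bar's underside (34 mm above the bench). Sliding takes 2 to 10 N (more where it rubs on a rail); at the end stop the force rises at once beyond 14 N.
- quill (a joint): Travel of the gauge's spindle, m: 0 up (rest), positive downwards, limit 0.027. Spindle, black cap on top and flat foot 44 x 30 mm below move together; a spring pushes them up (1 N at the top, 3 N at 22 mm). The foot meets the top of the bar at 0.022. With the probe about 5 N holds it there: press on to 7 to 15 N.
- quill_cap (a point): Centre of the top face of the gauge's round black push cap (34 mm diameter), on the spindle axis, 182 mm above the bench at rest; it moves down with the spindle. The column's top is 16 mm lower and 68 mm behind it.
- probe (a joint): Inward travel of the sprung probe pin (5.6 mm diameter) in the foot, m: 0 when it stands 12 mm out of the foot, 0.012 when pushed flush. With the foot flat and the pin in the 8 mm groove it reads 0.004; on the plain top of the bar it would read 0.012.
- readout: Readout unit, fixed: flat grey case 190 (x) x 120 (y) mm, top panel 42 mm above the bench, a display on its far half and the pointer knob on its near half; a short upright antenna (to 89 mm) at its far left edge. Origin at the centre of its underside; x points from knob to display (away from the robot at yaw 0), y left, z up.
- selector (a joint): Knob angle, rad, growing clockwise seen from above; five detents: 0 ring mark, 0.524 one bar, 1.047 two bars, 1.571 triangle, 2.094 solid square. At value q the pointer lies 1.047 - q rad counter-clockwise from the readout's x axis. Starts in one of the first three. About 0.12 N m takes it out of a detent; past half-way it snaps on into the next by itself.
- selector_axis (a point): Top of the grey pointer knob on its vertical turning axis, 66 mm above the bench, 34 mm on the near side of the readout's origin. Round skirt 52 mm diameter, 6 mm above the panel; on it an upright wing bar 10 mm thick, from 22 mm behind to 24 mm in front of the axis, its top 24 mm above the panel. The pointer is the pointed end with a black line on top.
- triangle_mark (a point): Centre of the outlined white triangle (about 12 mm) on the panel, 41 mm from the knob's axis: the setting wanted, fourth of the five marks counting clockwise.
- weight_0: Bystander: brass weight, 33 mm diameter, 40 mm tall, origin under its centre.
- stopwatch: Bystander: yellow stopwatch lying flat, 82 x 64 x 20 mm, origin at the underside.
- sample_tin_4: Bystander: open metal sample tin, 57 mm diameter, 35 mm tall, origin under its centre.

How it is judged:
By the outcome, as a careful person would: the job done as asked, in the order asked, and still so for the second after the job is handed in, with the robot touching nothing.
It also fails if it takes over 54 s, if anything falls off the work surface, if the arm or the gripper's body presses on something with over 40 N, if the wrist force passes 120 N, or if a joint passes its speed limit or range.

## Working session

There is one attempt and no reset: what is moved stays moved. The work goes in short steps, each a Python script; the robot and the scene stay as the last script left them, time stands still between calls to the robot, and variables do not carry over. Pictures are saved under pics/ and viewed, at most 10 in all, crops included, and the job is handed in when it is done.

```bash
mkdir -p pics; ls
python3 - <<'E'
from plant import robot, readout, optics
import cv2, numpy as np, pickle
s=readout.sense(); print(s['time'],s['tool_pos'],s['orientation'],s['force'])
d={}
for n in('top','side'):
    f=optics.grab_frame(n); d[n]=f; cv2.imwrite(f'pics/{n}0.png',f['img']); print(n,f['fx'],f['fy'],f['cx'],f['cy'],np.round(f['R'],4).tolist(),f['t'], -np.array(f['R']).T@np.array(f['t']))
pickle.dump(d,open('f0.pkl','wb'))
E
```

```text
pics
0.0 [0.21232599 0.53370685 0.25235989] [-5.91326957e-01 -3.08481628e+00  3.05690165e-03] [-0.50086543 -0.55366143  0.04844025]
top 355.6698189362839 355.6698189362839 258.59903809458325 190.9958205419482 [[0.0031, -0.9996, -0.0279], [-0.9862, 0.0016, -0.1657], [0.1657, 0.028, -0.9858]] [0.02967575 0.58429146 1.18970786] [ 0.37903682 -0.00460968  1.27042977]
side 429.5715651979099 429.5715651979099 257.9561018796648 188.31704184413374 [[-0.9828, -0.1844, -0.0053], [-0.0776, 0.4397, -0.8948], [0.1674, -0.879, -0.4465]] [0.54578418 0.14507603 1.14681856] [0.35573287 1.04492239 0.64475699]
```

View pics/top0.png

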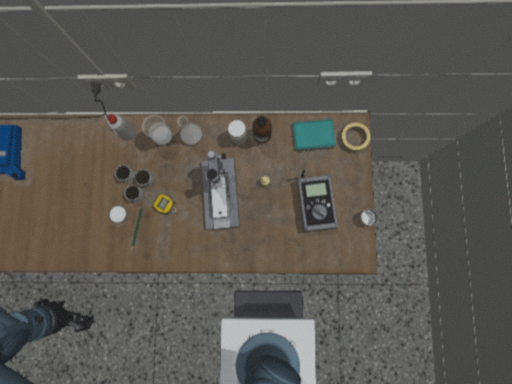

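View pics/side0.png

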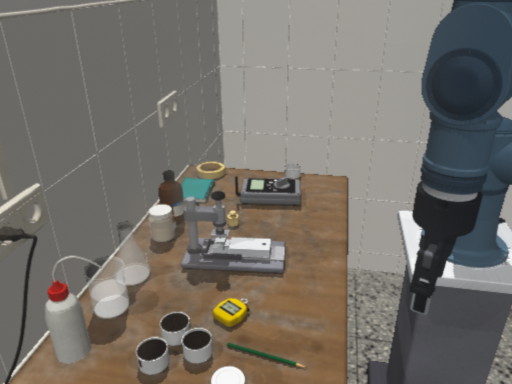

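The top view shows the gauge near (220,193), the readout near (318,203), the weight at (265,181) and the stopwatch at (164,204). I'll enlarge the gauge and the readout in both views.

```bash
cat > h.py <<'E'
import numpy as np, cv2, pickle
def ray(f,u,v):
    R=np.array(f['R']);t=np.array(f['t'])
    return -R.T@t, R.T@np.array([(u-f['cx'])/f['fx'],(v-f['cy'])/f['fy'],1])
def plane(f,uv,z):
    c,d=ray(f,*uv); return c+d*(z-c[2])/d[2]
def tri(fa,a,fb,b):
    A=[];B=[]
    for f,p in((fa,a),(fb,b)):
        c,d=ray(f,*p); d/=np.linalg.norm(d); M=np.eye(3)-np.outer(d,d); A.append(M);B.append(M@c)
    X=np.linalg.lstsq(np.vstack(A),np.hstack(B),rcond=None)[0]
    return X,[np.linalg.norm(A[i]@X-B[i]) for i in(0,1)]
def proj(f,X):
    p=np.array(f['R'])@X+np.array(f['t']); return f['fx']*p[0]/p[2]+f['cx'],f['fy']*p[1]/p[2]+f['cy']
E
python3 - <<'E'
import cv2,pickle,numpy as np
d=pickle.load(open('f0.pkl','rb'))
def c(n,x,y,w,h,k): return cv2.resize(d[n]['img'][y:y+h,x:x+w],None,fx=k,fy=k,interpolation=cv2.INTER_CUBIC)
a=np.vstack([np.hstack([c('top',195,148,50,84,7),c('top',290,170,50,84,7)][:]),]) # 700x588
cv2.imwrite('pics/c1.png',a)
b=np.vstack([c('side',178,188,114,88,7)[:,:]])
cv2.imwrite('pics/c2.png',c('side',178,188,114,85,7))
cv2.imwrite('pics/c3.png',c('side',234,172,72,38,11))
E
```

```text
(no output)
```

View pics/c1.png

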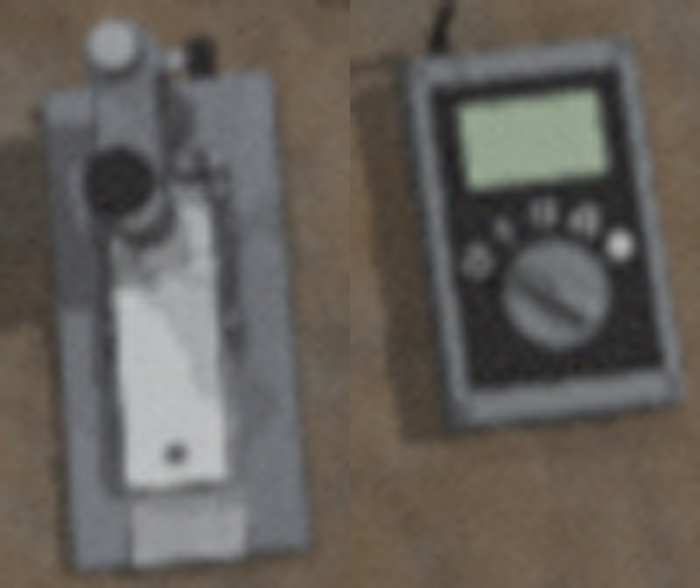

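View pics/c2.png

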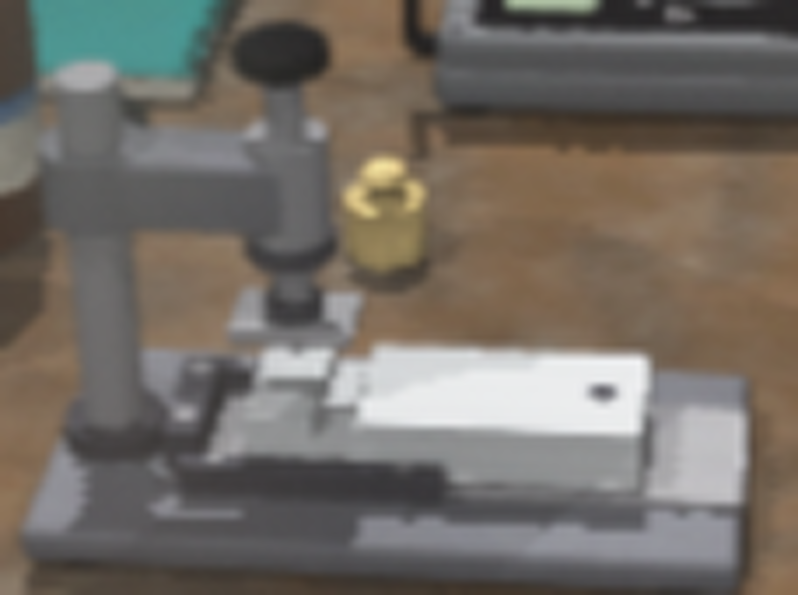

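View pics/c3.png

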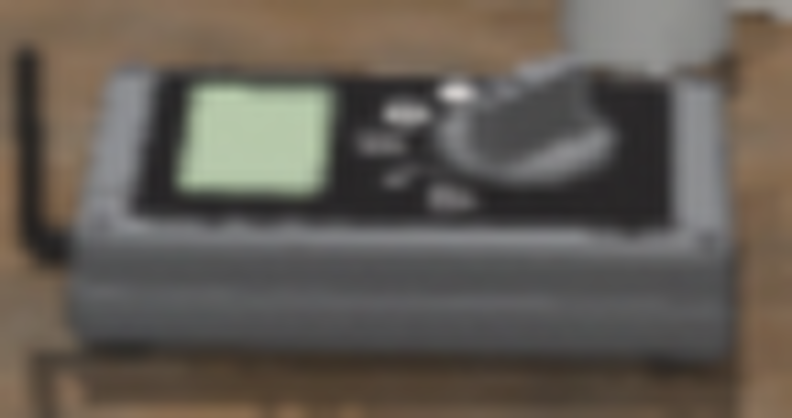

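Top crop: the cap is at crop (120,182), the bar's near end at about y=485, and the knob's axis at (555,293). Its dark line points up-left towards the ring mark. In the side view the cap is at crop (281,52), and the bar is clearly short of the stop. Next I'll measure with masks.

```bash
cat > meas.py <<'E'
from h import *
d=pickle.load(open('f0.pkl','rb')); T,S=d['top'],d['side']
def big(f,x,y,w,h,k=6): return cv2.resize(f['img'][y:y+h,x:x+w],None,fx=k,fy=k,interpolation=cv2.INTER_CUBIC)
def blobs(m,x,y,k=6,amin=200):
    out=[]
    for c in cv2.findContours(m.astype(np.uint8),cv2.RETR_EXTERNAL,cv2.CHAIN_APPROX_NONE)[0]:
        if cv2.contourArea(c)>amin:
            out.append((cv2.contourArea(c)/k/k,(c[:,0]+.5)/k-.5+[x,y]))
    return sorted(out,key=lambda o:-o[0])
def cen(c): M=cv2.moments(c.astype(np.float32)[:,None]); return np.array([M['m10'],M['m01']])/M['m00']
def P(f,c,z): return np.array([plane(f,p,z)[:2] for p in c])
def rect(p):
    (c,s,a)=cv2.minAreaRect((p*1000).astype(np.float32)); return np.round(c,1),np.round(s,1),round(a,1)
E
python3 - <<'E'
from meas import *
# display
g={}
for n,f,r in(('t',T,(290,170,50,70)),('s',S,(234,172,72,38))):
    b=big(f,*r); hsv=cv2.cvtColor(b,cv2.COLOR_BGR2HSV)
    m=(hsv[...,0]>35)&(hsv[...,0]<75)&(hsv[...,1]>30)&(hsv[...,2]>100)
    o=blobs(m,*r[:2]); g[n]=cen(o[0][1]); print(n,'disp',o[0][0],g[n], rect(P(f,o[0][1],.042)))
    m=(hsv[...,2]<62)
    for a,c in blobs(m,*r[:2])[:3]: print('  dark',a,cen(c),rect(P(f,c,.042)))
print(tri(T,g['t'],S,g['s']))
# knob top view: grey blob inside panel
r=(305,196,28,28); b=big(T,*r); v=b.max(2)
for th in(65,75,85):
    for a,c in blobs(v>th,*r[:2])[:3]: 
        q=P(T,c,.048)*1000; print(th,'knob',a,cv2.minEnclosingCircle(q.astype(np.float32)),q.mean(0))
# cap
g={}
for n,f,r in(('t',T,(203,165,20,20)),('s',S,(208,186,22,20))):
    b=big(f,*r); m=b.max(2)<55
    o=blobs(m,*r[:2]); 
    for a,c in o[:3]: print(n,'cap',a,cen(c),cv2.fitEllipse(c.astype(np.float32)))
    g[n]=cen(o[0][1])
print(tri(T,g['t'],S,g['s']),plane(T,g['t'],.182))
# bar
for n,f,r in(('t',T,(200,165,40,60)),('s',S,(220,235,60,26))):
    b=big(f,*r)
    for th in (170,190,):
        o=blobs(b.min(2)>th,*r[:2])
        for a,c in o[:2]: print(n,th,'bar',a,rect(P(f,c,.046)), np.round(cv2.boxPoints(cv2.minAreaRect((P(f,c,.046)*1000).astype(np.float32)))).tolist())
E
```

```text
t disp 85.45833333333333 [314.62101386 188.30199809] (array([ 591.4, -166.8]), array([39. , 65.6]), 3.0)
  dark 1134.0555555555554 [317.3656183  202.26360557] (array([ 546.5, -173.4]), array([150.9,  94.7]), 7.0)
  dark 12.027777777777779 [302.45797806 174.14729453] (array([ 646.9, -123.8]), array([ 9.1, 24.7]), 83.0)
s disp 127.97222222222223 [256.78508513 184.13465016] (array([ 591., -172.]), array([43.1, 75. ]), 7.4)
  dark 243.04166666666666 [273.93454791 186.78549337] (array([ 546.7, -172.8]), array([150.4,  96.1]), 6.7)
  dark 37.81944444444444 [280.28499572 204.44588231] (array([503.1, -47.2]), array([115.2,  12.2]), 9.3)
  dark 30.694444444444443 [236.73501867 187.61419005] (array([ 652.9, -148.5]), array([ 12.1, 137.1]), 17.9)
(array([ 0.59202701, -0.16522182,  0.04489265]), [np.float64(0.0021401791403768164), np.float64(0.0021401791403769365)])
65 knob 212.3472222222222 ((518.322509765625, -187.27590942382812), 37.5854377746582) [ 518.61552822 -185.56524223]
65 knob 19.65277777777778 ((548.9749145507812, -193.32916259765625), 9.804637908935547) [ 549.05906346 -193.03796554]
[... 1298 characters left out ...]
3333333 (array([544.2, 168.2]), array([95.8, 47.1]), 5.2) [[494.0, 187.0], [499.0, 140.0], [594.0, 149.0], [590.0, 196.0]]
s 170 bar 483.1666666666667 (array([549.4, 171.5]), array([112.7,  52.4]), 6.5) [[490.0, 191.0], [496.0, 139.0], [608.0, 152.0], [602.0, 204.0]]
s 170 bar 74.97222222222221 (array([476. , 197.3]), array([20.4, 54.4]), 8.1) [[462.0, 223.0], [470.0, 169.0], [490.0, 172.0], [482.0, 226.0]]
s 190 bar 449.2638888888889 (array([549.3, 171.6]), array([111. ,  49.8]), 7.1) [[491.0, 189.0], [497.0, 140.0], [607.0, 154.0], [601.0, 203.0]]
s 190 bar 12.666666666666666 (array([616.6, 165.7]), array([12.2, 15.2]), 10.2) [[609.0, 172.0], [612.0, 157.0], [624.0, 159.0], [621.0, 174.0]]
```

Run:
```python
from meas import *
ax=np.array([.5128,-.1776])
for q in(0,.524,1.047):
    a=np.radians(7)+1.047-q; u=np.array([np.cos(a),np.sin(a)])
    for n,f,o,k,sh in(('top',T,(290,170),7,350),('side',S,(234,172),11,0)):
        print(q,n,[np.round(((np.array(proj(f,[*(ax+s*u),.066]))-o)*k+[sh,0])).tolist() for s in(.024,-.022)])
for l in([(45,100),(75,565)],[(270,75),(305,545)]):
    w=[plane(T,(x/7+195,y/7+148),.012) for x,y in l]; e=w[0]-w[1]; print(np.degrees(np.arctan2(e[1],e[0])),np.linalg.norm(e))
# dark pointer line on knob
r=(305,196,28,28); b=big(T,*r); v=b.max(2)
u=np.array(proj(T,[*ax,.06])); yy,xx=np.mgrid[:168,:168]; m=np.hypot((xx+.5)/6-.5+305-u[0],(yy+.5)/6-.5+196-u[1])<5
for th in (75,90,100):
    mm=m&(v<th)
    for a,c in blobs(mm,305,196,amin=60)[:2]:
        q=P(T,c,.066); l=cv2.fitLine((q*1000).astype(np.float32),cv2.DIST_L2,0,.01,.01).ravel(); print(th,a,np.degrees(np.arctan2(l[1],l[0])),l[2:])
```

```text
0 top [[512.0, 267.0], [600.0, 304.0]]
0 side [[478.0, 99.0], [560.0, 42.0]]
0.524 top [[527.0, 247.0], [586.0, 322.0]]
0.524 side [[448.0, 85.0], [588.0, 54.0]]
1.047 top [[551.0, 237.0], [565.0, 331.0]]
1.047 side [[438.0, 67.0], [598.0, 70.0]]
5.305948546336693 0.24292982338085334
4.983916533576621 0.24553272261381365
75 7.722222222222222 56.263737 [ 505.75998 -172.72798]
90 20.47222222222222 53.03272 [ 506.7965  -172.23228]
100 30.63888888888889 46.28084 [ 507.52448 -172.27608]
```

```bash
cat > r.py <<'E'
import numpy as np
from scipy.spatial.transform import Rotation as Ro
def down(th):  # tool down, closing line at world angle th (rad)
    y=np.array([np.cos(th),np.sin(th),0]);z=np.array([0,0,-1.]);return Ro.from_matrix(np.c_[np.cross(y,z),y,z]).as_rotvec()
psi=np.radians(6.0); gx=np.array([np.cos(psi),np.sin(psi)]); cap=np.array([.617,.175])
def g(x,z): return np.r_[cap+(x-.030)*gx,z]
ax=np.array([.5128,-.1776]); yawr=np.radians(7)
E
python3 - <<'E'
from r import *; from plant import robot,readout
for nm,p in(('push',g(-.13,.05)),('home',g(-.08,.05)),('capup',g(.03,.24)),('capdn',g(.03,.175))):
    for t in(0,90,180,-90):
        q=robot.solve_ik(p,down(psi+np.radians(t))); print(nm,t,None if q is None else np.round(q,2))
for t in(157,127,97,67,-23,-53,-83,-113,): 
    q=robot.solve_ik([*ax,.074],down(np.radians(t))); print('knob',t,None if q is None else np.round(q,2))
E
```

```text
push 0 [ 0.2   0.37 -0.51  0.7  -0.    1.67]
push 90 [ 0.2   0.37 -0.51  0.7   0.    0.1 ]
push 180 [ 0.2   0.37 -0.51  0.7  -0.   -1.47]
push -90 [ 0.2   0.37 -0.51  0.7   0.   -3.04]
home 0 [ 0.19  0.45 -0.38  0.75 -0.    1.66]
home 90 [ 0.19  0.45 -0.38  0.75  0.    0.09]
home 180 [ 0.19  0.45 -0.38  0.75 -0.   -1.48]
home -90 [ 0.19  0.45 -0.38  0.75  0.   -3.05]
capup 0 [ 0.18  0.52  0.27  1.32 -0.    1.64]
capup 90 [0.18 0.52 0.27 1.32 0.   0.07]
capup 180 [ 0.18  0.52  0.27  1.32 -0.   -1.5 ]
capup -90 [ 0.18  0.52  0.27  1.32  0.   -3.07]
capdn 0 [ 0.18  0.54  0.14  1.17 -0.    1.64]
capdn 90 [0.18 0.54 0.14 1.17 0.   0.07]
capdn 180 [ 0.18  0.54  0.14  1.17 -0.   -1.5 ]
capdn -90 [ 0.18  0.54  0.14  1.17  0.   -3.07]
knob 157 [-0.45  0.44 -0.32  0.81  0.   -1.62]
knob 127 [-0.45  0.44 -0.32  0.81 -0.   -1.1 ]
knob 97 [-0.45  0.44 -0.32  0.81 -0.   -0.57]
knob 67 [-0.45  0.44 -0.32  0.81  0.   -0.05]
knob -23 [-0.45  0.44 -0.32  0.81  0.    1.52]
knob -53 [-0.45  0.44 -0.32  0.81 -0.    2.05]
knob -83 [-0.45  0.44 -0.32  0.81 -0.    2.57]
knob -113 [-0.45  0.44 -0.32  0.81  0.    3.09]
```

The fitted line angle (53–56°) lies between ring (67°) and one bar (37°), so I'll look closer at the knob.

Run:
```python
from meas import *
a=cv2.resize(T['img'][198:226,305:333],(392,392),interpolation=cv2.INTER_CUBIC)
b=cv2.resize(S['img'][174:194,270:294],(408,340),interpolation=cv2.INTER_CUBIC)
c=np.zeros((392,800,3),np.uint8); c[:,:392]=a; c[:340,392:]=b; c=cv2.convertScaleAbs(c,alpha=1.6)
cv2.imwrite('pics/k.png',c)
for q in(0,.524):
    t=np.radians(7)+1.047-q; u=np.array([np.cos(t),np.sin(t)]); n=np.array([-u[1],u[0]])
    for s,w in((.024,0),(-.022,.005),(-.022,-.005),(.012,.005)):
        X=[*(np.array([.5128,-.1776])+s*u+w*n),.066]
        print(q,s,w,np.round((np.array(proj(T,X))-[305,198])*14),np.round((np.array(proj(S,X))-[270,174])*17+[392,0]))
```

```text
0 0.024 0 [113. 142.] [519. 119.]
0 -0.022 0.005 [283. 235.] [669.  36.]
0 -0.022 -0.005 [298. 197.] [623.  24.]
0 0.012 0.005 [152. 180.] [576. 102.]
0.524 0.024 0 [144. 102.] [472.  97.]
0.524 -0.022 0.005 [246. 265.] [702.  59.]
0.524 -0.022 -0.005 [279. 240.] [675.  39.]
0.524 0.012 0.005 [159. 153.] [542.  95.]
```

View pics/k.png

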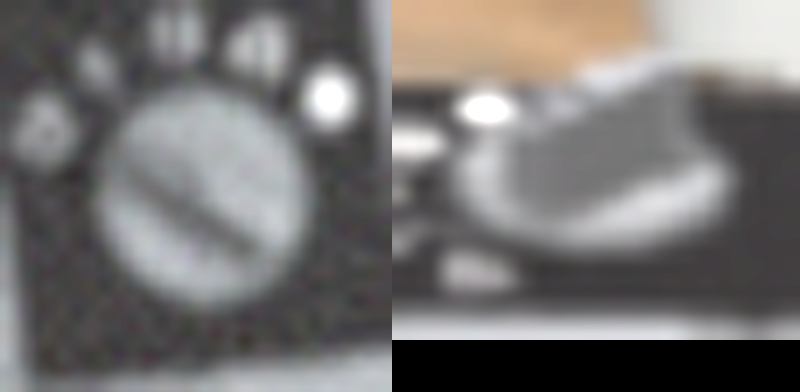

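The taper of the pointed end biases the dark face clockwise, and its tail corner at crop (262,252) fits the ring setting (q=0). Now I'll push the bar home under force guard.

Run:
```python
from r import *; from plant import robot,readout
o=down(psi+np.pi/2)
robot.grip(0.0,40)
robot.reach(g(-.135,.15),o); robot.move_linear(g(-.135,.051),o,0.2)
s=readout.sense(); f0=np.array(s['force']); print(s['time'],s['tool_pos'],f0)
x=-.118; robot.move_linear(g(x,.051),o,.1)
d=np.r_[gx,0]
while x<-.078:
    x+=.0015; robot.move_linear(g(x,.051),o,.03)
    s=readout.sense(); F=-(np.array(s['force'])-f0)@d
    print(round(x*1e3,1),round(F,1),end=' | ')
    if F>16: break
s=readout.sense(); print('\n',s['time'],s['tool_pos'],((np.array(s['tool_pos'])[:2]-cap)@gx+.03), s['force'])
```

```text
3.1833 [0.4532555  0.15828294 0.05155725] [0.08689905 0.39114689 0.7058879 ]
-116.5 0.3 | -115.0 0.9 | -113.5 -0.3 | -112.0 -0.0 | -110.5 0.6 | -109.0 0.6 | -107.5 0.2 | -106.0 0.0 | -104.5 -0.5 | -103.0 1.8 | -101.5 2.0 | -100.0 1.1 | -98.5 2.3 | -97.0 1.1 | -95.5 2.0 | -94.0 1.4 | -92.5 2.0 | -91.0 1.8 | -89.5 2.2 | -88.0 2.9 | -86.5 4.5 | -85.0 7.9 | -83.5 11.6 | -82.0 13.7 | -80.5 16.5 | 
 9.75 [0.50015673 0.16270452 0.04970651] -0.08748842098530907 [-16.25737783  -1.72007804  10.71919173]
```

Run:
```python
from r import *; from plant import robot,readout,optics
import cv2,pickle
o=down(psi+np.pi/2); x=-.0805
for i in range(3):
    x+=.0015; robot.move_linear(g(x,.051),o,.03); robot.pause(.1); s=readout.sense(); p=np.array(s['tool_pos']); print(round(x*1e3,1),((p[:2]-cap)@gx+.03)*1e3,p[2],np.round(s['force'],1))
    if np.linalg.norm(s['force'][:2])>24: break
p=np.array(s['tool_pos'])
robot.move_linear(g(-.13,.053),o,.12); robot.move_linear(g(-.13,.2),o,.25)
d={n:optics.grab_frame(n) for n in('top','side')}; pickle.dump(d,open('f1.pkl','wb'))
c=np.zeros((560,800,3),np.uint8)
c[:,:350]=cv2.resize(d['top']['img'][148:228,195:245],(350,560),interpolation=cv2.INTER_CUBIC)
c[:340,350:]=cv2.resize(d['side']['img'][208:276,190:280],(450,340),interpolation=cv2.INTER_CUBIC)
cv2.imwrite('pics/b1.png',c); print(readout.sense()['time'])
```

```text
-79.0 -87.44193258200339 0.04940018609461031 [-18.8  -1.1  11.8]
-77.5 -87.42387723013188 0.049067315416364755 [-21.7  -2.   14.5]
-76.0 -87.35542218696186 0.04873065854185778 [-23.5  -1.9  15.2]
12.2417
```

View pics/b1.png

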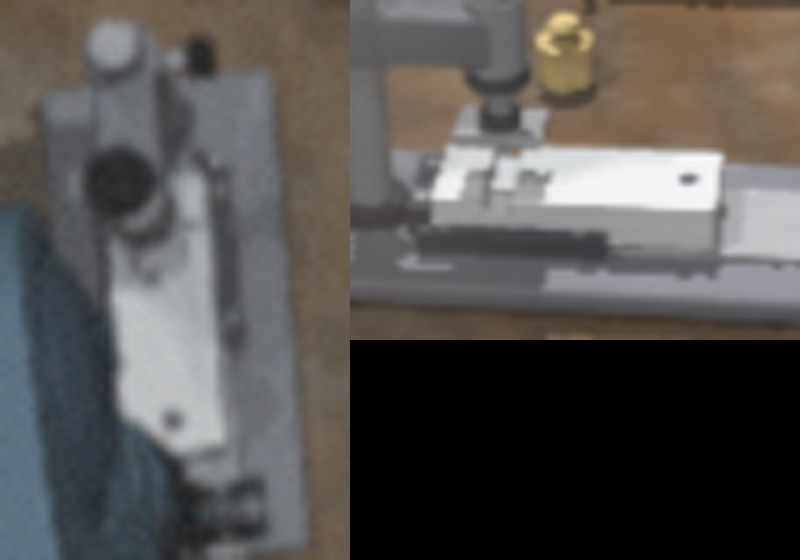

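The bar's far end is flush with the stop, and the finger stalled at -87.4 mm while the force rose to 23 N. The bar is home. Now the knob.

Run:
```python
from r import *; from plant import robot,readout,optics
import cv2,pickle
a=yawr+1.047+np.pi/2
robot.reach([*ax,.15],down(a)); robot.grip(.45,40); robot.move_linear([*ax,.075],down(a),.15)
robot.grip(0.0,40); s=readout.sense(); print(s['time'],s['gripper_width'],s['grip_force'],s['tool_pos'],np.round(s['force'],1),np.round(s['moment'],2))
for k in range(1,10):
    t=a-np.pi/2*k/9-(np.radians(3) if k==9 else 0)
    robot.move_linear([*ax,.075],down(t),.15); s=readout.sense(); print(k*10,np.round(s['force'],1),np.round(s['moment'],2),round(s['gripper_width'],3),round(s['joint_positions'][5],2),s['time'])
robot.move_linear([*ax,.075],down(a-np.pi/2),.15)
robot.grip(.45); robot.move_linear([*ax,.15],down(a-np.pi/2),.25)
robot.reach(g(-.06,.26),down(psi+np.pi/2))
d={n:optics.grab_frame(n) for n in('top','side')}; pickle.dump(d,open('f2.pkl','wb'))
c=np.zeros((588,800,3),np.uint8)
c[:,:350]=cv2.resize(d['top']['img'][170:254,290:340],(350,588),interpolation=cv2.INTER_CUBIC)
c[:340,392:]=cv2.resize(d['side']['img'][174:194,270:294],(408,340),interpolation=cv2.INTER_CUBIC)
cv2.imwrite('pics/k2.png',c); print(readout.sense()['time'])
```

```text
15.225 0.10670456380482521 41.18043780326843 [ 0.51272321 -0.1778465   0.07625735] [-3.3  0.3  4.7] [0.08 0.59 0.07]
10 [-2.6  1.4  5.7] [0.06 0.59 0.13] 0.1 -1.45 15.55
20 [-3.1  0.8  4.7] [ 0.08  0.57 -0.03] 0.103 -1.27 15.875
30 [-3.   0.4  5.1] [ 0.11  0.61 -0.03] 0.102 -1.1 16.2
40 [-3.5  0.4  5.1] [0.04 0.58 0.04] 0.107 -0.92 16.525
50 [-2.9  1.1  6.1] [ 0.11  0.6  -0.14] 0.105 -0.75 16.85
60 [-2.5  0.4  5.6] [ 0.12  0.65 -0.01] 0.099 -0.57 17.175
70 [-3.3  0.7  5.5] [0.11 0.65 0.01] 0.098 -0.4 17.5
80 [-3.3  1.   6. ] [ 0.14  0.67 -0.1 ] 0.104 -0.22 17.825
90 [-2.4  1.8  5.3] [0.15 0.65 0.08] 0.098 0.0 18.2
20.7417
```

View pics/k2.png

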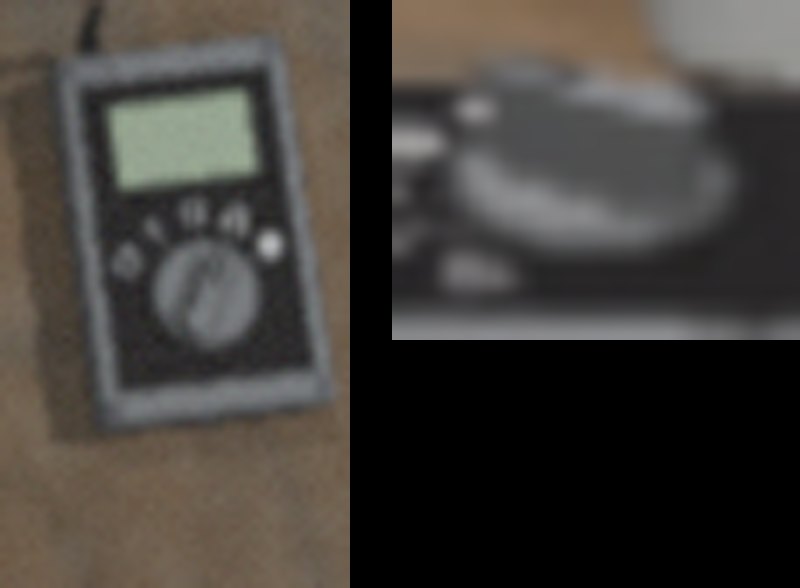

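The pointer now aims at the triangle mark (crop (235,218) from axis (207,293)). Last step: press the cap.

Run:
```python
from r import *; from plant import robot,readout,optics
import cv2,pickle
o=down(psi+np.pi/2); P=lambda z:[.618,.1755,z]
robot.grip(0.0,40); robot.reach(P(.25),o); robot.move_linear(P(.215),o,.1); robot.pause(.3)
f0=np.mean([readout.sense()['force'] for _ in range(3)],0); print(f0)
z=.2; robot.move_linear(P(z),o,.06)
while z>.165:
    z-=.0015; robot.move_linear(P(z),o,.03); s=readout.sense(); F=s['force'][2]-f0[2]
    print(round(z*1e3,1),round(s['tool_pos'][2]*1e3,1),round(F,1),end=' | ')
    if F>10: break
for i in range(3):
    robot.pause(.4); s=readout.sense(); print('hold',s['tool_pos'],np.round(np.array(s['force'])-f0,1))
    if i==0: d={'side':optics.grab_frame('side')}
robot.move_linear(P(.215),o,.05); robot.move_linear(P(.27),o,.15); robot.reach(g(-.12,.28),o)
d['side2']=optics.grab_frame('side'); d['top']=optics.grab_frame('top'); pickle.dump(d,open('f3.pkl','wb'))
cr=lambda n:cv2.resize(d[n]['img'][188:270,190:285],(400,345),interpolation=cv2.INTER_CUBIC)
cv2.imwrite('pics/p.png',np.hstack([cr('side'),cr('side2')])); print(readout.sense()['time'])
```

```text
[-0.7489561  -0.26455417  0.2736459 ]
198.5 198.5 1.6 | 197.0 197.0 1.5 | 195.5 195.5 1.1 | 194.0 194.0 1.9 | 192.5 192.5 1.0 | 191.0 191.0 1.6 | 189.5 189.5 2.6 | 188.0 188.0 1.9 | 186.5 186.5 2.2 | 185.0 185.1 3.7 | 183.5 183.6 3.7 | 182.0 182.1 4.0 | 180.5 182.0 11.2 | hold [0.618156   0.17553574 0.18203927] [-1.1  0.5 10.8]
hold [0.61811121 0.17554052 0.18202678] [-0.4 -0.3 12.4]
hold [0.61814243 0.1755226  0.18203096] [-1.6 -0.1 10.4]
29.4667
```

View pics/p.png

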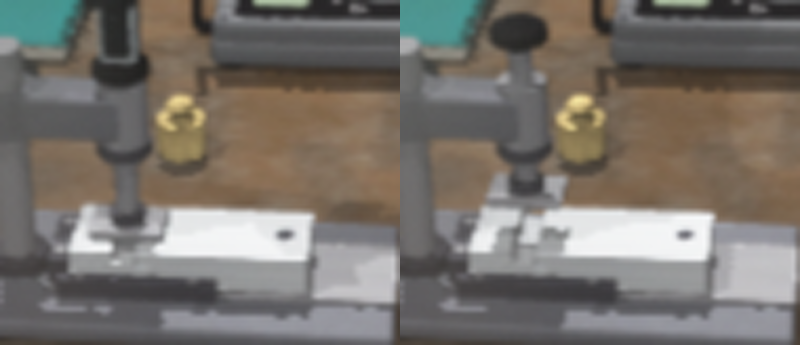

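The left view shows the foot flat on the bar at TCP 182.0 mm (22 mm of travel), held at 10–12 N for over 1.2 s. The right view shows the spindle fully back up, the bar home and the weight unmoved.

```bash
python3 -c "
from plant import workorder; print(workorder.job_done())"
```

```text
the job is handed in; nothing more can be done
None
```

The job is handed in at about 30 s on the robot clock: the bar is home against the stop, the knob is on the triangle, and the cap was pressed flat at 10–12 N for about 1.2 s and sprang fully back up. I never read the display itself.

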